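# Take the play out of a polishing spindle

## Task

The felt wheel on the bench polishing stand wobbles because its tailstock centre has been backed off. Gently rock the wheel by its rim, first to the headstock side and then to the tailstock side, to feel the play; push the tailstock quill in by its knob until the centre seats snugly in the spindle, without forcing the bearing, and swing the clamp lever fully over to hold it. Then press the rim the same two ways again, with a light but definite push, to make sure it no longer rocks, let go, and leave the things lying around where they are.

Things in the scene. Friction and masses are not known exactly. Their poses are not given: they have to be found in the camera images.
- spindle_stand: Small bench polishing stand, a dark cast frame fixed to the board; sole plate 80 mm (x) by 196 mm (y), 12 mm thick. Origin on the board right under the middle of the felt wheel; z up; y along the spindle, +y to the headstock and belt pulley (left as the robot sees it), -y to the tailstock and knob (right); x away from the robot. The spindle's axis is 75 mm up.
- headstock_top (a point): Top of the dark headstock column with the spindle's bearing, 31 mm from the wheel's middle along +y and 94.5 mm up; it reaches from y = 14 to 47 mm of the stand, 50 mm deep. The pulley stands beyond it to y = 77 mm.
- tailstock_top (a point): Middle of the top of the dark tailstock block, 85 mm from the wheel's middle along -y and 90 mm up; the block reaches from y = -67 to -103 mm of the stand and is 50 mm deep. Between it and the wheel is the spindle's hollow nose, 24 mm across, y = -18 to -50 mm.
- spindle (a joint): Rocking of spindle and wheel in the worn headstock bearing (rad): 0 square, positive with the wheel's top leaning to +y (headstock side), negative to -y. While its nose is unsupported it flops between stops at -0.07 and +0.07 (the rim's top moves 3.5 mm each way, for under 0.5 N) and stays where it is left.
- felt_bend (a joint): Elastic sideways bend of the felt wheel on its hub (rad), positive with its top pushed to +y; it shows the side push: 5 N m per rad, so 4 N at the rim's top bends it 0.04 (2 mm).
- wheel_top (a point): Top of the rim, mid-thickness, of the off-white felt wheel (100 mm across, 20 mm thick, y = -10 to +10 mm of the stand), 125 mm up. The wheel also turns on its spindle, which does not matter.
- quill (a joint): How far the tailstock quill is slid in towards the wheel (m), 0 right out, at most 0.032. It slides stiffly (5 N) and stays where left. Its dark sprung centre (4 N per mm) meets a conical seat at an unknown depth in the spindle's hollow nose, anywhere from 10 to 29 mm of travel; from there the push rises by 4 N per mm. Let go unclamped, it backs out until 2 to 5 N of it is left.
- quill_knob (a point): Centre of the outer end face of the quill's knurled aluminium knob, 26 mm across and 18 mm long, on the spindle's axis 75 mm up at the stand's -y end; pushing this face along +y of the stand slides the quill in.
- clamp_lever (a joint): Clamp lever on the tailstock (rad): 0 open, 1.30 at its stop, clamped. It turns counter-clockwise seen from above about an upright pin at x = -16, y = -85 mm of the stand, and stays where left. At the ball it takes about 2.5 N, up to 4 N from 0.8 rad on, as its clamp screw presses a slug on the quill and then holds it fast.
- lever_ball (a point): Centre of the black ball (15 mm across) at the lever's end, 53 mm from the pin, 107 mm up; the lever's 6.6 mm steel arm rises to it from the hub at 96 mm. Fully open it points to -x of the stand (5 degrees towards -y), clamped along the quill to -y.
- varnish_bottle_mid (a point): Bystander, leave alone: small varnish bottle, 31 mm across, 79 mm tall, behind the wheel; this point is 40 mm up its axis
- carving_wax_mid (a point): Bystander, leave alone: block of carving wax, 38x52x26 mm, behind and to the right; this point is its centre
- steel_tweezers_mid (a point): Bystander, leave alone: tweezers, 124 mm long, lying in front of the wheel, 9 mm high; this point is their middle
- folding_loupe_mid (a point): Bystander, leave alone: folding loupe, 22x33x12 mm, lying in front and to the right; this point is its centre

How it is judged (in metres and radians):
On the way, in this order (a step that is already met when the one before it is completed fails the run):
1. the wheel is rocked over to the headstock side, through its play (value of joint spindle above 0.05 rad), for 0.1 s.
2. the wheel is rocked over to the tailstock side, through its play (value of joint spindle below -0.05 rad), for 0.1 s.
3. the centre is seated in the spindle (more than 2 N between them) (contact force between spindle and quill above 2 N), for 0.2 s.
4. the clamp lever is over (above 1.1 rad) with the centre still seated (value of joint clamp_lever above 1.1 rad and contact force between spindle and quill above 2 N), for 0.2 s.
5. the rim is pressed to the headstock side (felt bend above 0.012, about 1.5 N) and the spindle does not rock (within 0.03 rad) (value of joint felt_bend above 0.012 rad and value of joint spindle between -0.03 and 0.03 rad), for 0.15 s.
6. the rim is pressed to the tailstock side (felt bend below -0.012) and the spindle does not rock (within 0.03 rad) (value of joint felt_bend below -0.012 rad and value of joint spindle between -0.03 and 0.03 rad), for 0.15 s.
At the end, for the whole second after the job is handed in: The clamp lever is over (above 1.1 rad of 1.30), the centre bears on its conical seat with 2 to 18 N of contact force, and the spindle is square within 0.03 rad and at rest (all of step 4 and value of joint spindle between -0.03 and 0.03 rad and contact force between spindle and quill below 18 N and angular speed of spindle below 0.2 rad/s); the robot touches nothing.
It fails at once if the bearing is forced: the centre is driven into its seat with more than 20 N of contact force (contact force between spindle and quill above 20 N).
It fails at once if the felt wheel is bent sideways by more than 0.13 rad (a side push of about 14 N) (value of joint felt_bend above 0.13 rad or value of joint felt_bend below -0.13 rad).
It fails at once if one of the listed bystanders is moved by more than 25 mm (distance of any of varnish_bottle_mid, carving_wax_mid, steel_tweezers_mid, folding_loupe_mid from where it was at the start of the episode above 0.025 m).
It also fails if it takes over 72 s, if anything falls off the work surface, if the arm or the gripper's body presses on something with over 40 N, if the wrist force passes 120 N, or if a joint passes its speed limit or range.

## Robot

A 6-joint arm with a two-finger parallel gripper is mounted at the origin on a cart in front of the work surface, level with it; the furniture and walls round the work are solid. World frame = base frame: x ahead of the robot, y to its left, z up, the work surface at z = 0. Lengths are in m, angles in degrees, forces in N, time in s.
With the tool pointing down it reaches from about 0.4 to 0.825 m from the base axis. Payload 7 kg.
Tool frame: the origin (TCP) lies at the very end of the fingers, on their centre line; the grasp point (between the pads) lies 19 mm behind it; z points along the fingers, y is the line along which they close (so a half turn about z gives the same grasp; the last joint's range is limited). The gripper opens to 88 mm and grips with 3 to 60 N. Pads are 19 mm wide; open, the fingers measure 130 mm over their backs; the gripper's body (78 mm by 193 mm) begins 47 mm behind the grasp point.
Start: joints at [-49.612, 20.546, 0.682, 0, -70.136, -16.507], TCP at [0.273, -0.617, 0.227] pointing down, gripper open.
Joint ranges: [-176.03, 176.03], [-82.01, 121.73], [-58.28, 71.71], [-173.87, 95.51], [-174.79, -0.11], [-173.66, 173.66]. Speed limits (degrees/s): [136.94, 136.94, 172.46, 180, 180, 180].

## Interface

Orientations are given as [roll, pitch, yaw] about the fixed x, y, z axes, in that order (R = Rz(yaw) Ry(pitch) Rx(roll)).
In Python, from plant import get_state, imaging, r, finder gives the robot as it stands.
- The arm moves only by the shell command python3 -m handwheel 'ROWS' [FORCE]. ROWS is JSON, a list of rows, each a list of 5 numbers: the closure, from 0 (fully open) to 1 (shut), then the shift along the world's x, y, z in cm, then the turn about the world's z in degrees. A call has 1 to 8 rows; each row is the pose to reach, as a shift and turn from the pose commanded when the call began; what a row does not reach only later rows make up. A row lasts 1/8 s, in which the tool goes at most 62.5 mm and 10.7 degrees, less where a joint would pass 70% of its speed; a pose out of reach is approached as far as the arm can. A call with a gripper value outside its range is refused whole. The fingers move at their own pace and stop on an object; FORCE is the grip in N (left out, the last holds). Time passes only in rows, so rows that repeat a pose let the fingers close. It gives the time, the measured TCP pose, the force, the opening and the grip force at its end, in the units of the state.
- get_state(): the state, without advancing time (a new reading comes with each control period).
- imaging.capture(name): name is "scene" or "top" or "wrist"; returns (picture, depth): 384x512x3 uint8, red, green, blue; 384x512 float32, m along the optical axis (not along the pixel's ray), 0 where there is no reading.
- imaging.get_calibration(name): a dict with "fx", "fy", "cx", "cy" (pixels), "rvec" (rotation vector, rad) and "tvec" (3), from world to camera coordinates, as OpenCV has them; the wrist camera has in their place "hand_eye" (4x4, takes a point from camera to tool coordinates, whose origin is the TCP and whose axes are the flange's). Camera axes: x right, y down, z forward; pixel columns grow to the right and rows downward; lengths in m; the calibration is good to about 2 mm. A picture is of the moment at which its call begins: read the wrist's pose just before it. get_calibration takes no time and is no camera call.
- r.close_job(): hands the job in; it is judged then, once.
Trained networks look in the newest picture that a camera, given by its name, has taken for a name from the list of things; names that differ only in an ending like _2 or _b are one class to them, and where a whole thing is asked for, a point or a joint stands for the part that bears it (a point fixed in the world has none). Each returns a list of dicts, best first, with "p" (0 to 1); they miss things now and then, are a little off and sometimes report something else, mostly with a low value. They report only what shows in the picture. A call takes as long as a camera call.
- finder.cut_out(camera, query): "region" (384x512 bool, what is visible of it) and "pixel" ([column, row] in pixels, amid what is visible of it).
The state is a dict: "time_s": time; "joints": joint angles; "qd": joint speeds; "joint_torque": joint torques, N m; "tcp_pos": TCP position; "eef_rot": TCP orientation; "contact_force": force on the tool from outside, world axes, zero at the start; "moment": the same for the moment, N m; "gripper_width": finger opening in m; "gripper_force": force on a finger pad.
Only numpy, scipy, OpenCV 4.12 (cv2) and the standard library are available. Lean on these libraries where they do the work, as an engineer would, in place of code of your own. Each camera call takes 0.05 s, during which the arm holds its last target. There are 200 camera calls.

## Working session

There is one attempt and no reset: what is moved stays moved. The work goes in short steps, Python scripts to look and compute and a shell command to move; the robot and the scene stay as the last step left them, time stands still between calls to the robot, and variables do not carry over. Pictures are saved under pics/ and viewed, at most 10 in all, crops included, and the job is handed in when it is done.

```bash
mkdir -p pics; ls; cat > h.py <<'E'
import numpy as np, cv2
from plant import get_state, imaging, r, finder
def w(cam,px,d):
    c=imaging.get_calibration(cam); R=cv2.Rodrigues(np.array(c["rvec"],float))[0]; t=np.array(c["tvec"],float).ravel()
    p=np.array([(px[0]-c["cx"])/c["fx"]*d,(px[1]-c["cy"])/c["fy"]*d,d]); return R.T@(p-t)
def cloud(cam,dep,mask):
    v,u=np.nonzero(mask&(dep>0)); c=imaging.get_calibration(cam); R=cv2.Rodrigues(np.array(c["rvec"],float))[0]; t=np.array(c["tvec"],float).ravel()
    d=dep[v,u]; P=np.c_[(u-c["cx"])/c["fx"]*d,(v-c["cy"])/c["fy"]*d,d]; return (P-t)@R
E
python3 - <<'E'
from h import *
np.set_printoptions(precision=4,suppress=True)
s=get_state(); print({k:s[k] for k in s})
for cam in ["top","scene"]:
    im,d=imaging.capture(cam); cv2.imwrite(f"pics/{cam}0.png",im[...,::-1]); np.save(f"{cam}.npy",d)
    for q in ["spindle_stand","wheel_top","quill_knob","lever_ball","varnish_bottle_mid","carving_wax_mid","steel_tweezers_mid","folding_loupe_mid"]:
        f=finder.cut_out(cam,q)
        for x in f[:1]:
            P=cloud(cam,d,x["region"]); print(cam,q,round(x["p"],2),x["pixel"],len(P),np.median(P,0),P.min(0),P.max(0))
E
```

```text
pics
{'time_s': 0.0, 'joints': array([-49.6116,  20.5894,   0.6321,  -0.0205, -70.1362, -16.5075]), 'qd': array([ 0.0103, -0.0168,  0.0355, -0.0258,  0.0048,  0.0057]), 'joint_torque': array([  0.0003, -58.2727,  29.3063,   6.9975,   0.0071,  -0.0002]), 'tcp_pos': array([ 0.273 , -0.6168,  0.2256]), 'eef_rot': array([ 179.9049,   -0.0081, -156.1261]), 'contact_force': array([0.1649, 0.0335, 0.1289]), 'moment': array([0.0039, 0.0192, 0.0629]), 'gripper_force': 0.0, 'gripper_width': 0.08733182447619002}
top spindle_stand 0.93 [251.0, 201.7] 2883 [ 0.4808 -0.1751  0.0818] [ 0.4139 -0.3094  0.0003] [ 0.5326 -0.0704  0.1288]
top wheel_top 0.9 [244.9, 202.4] 494 [ 0.4856 -0.1615  0.1152] [ 0.4389 -0.1728 -0.0009] [ 0.5504 -0.1385  0.1288]
top quill_knob 0.51 [303.9, 201.4] 180 [ 0.4843 -0.2923  0.0829] [ 0.4725 -0.3179  0.0007] [ 0.4977 -0.2153  0.092 ]
top lever_ball 0.49 [300.8, 239.8] 97 [ 0.3965 -0.2894  0.0129] [ 0.3822 -0.3014  0.0011] [ 0.4109 -0.2796  0.0177]
top varnish_bottle_mid 0.61 [222.6, 172.4] 176 [ 0.5575 -0.1043  0.0376] [ 0.5441 -0.1182 -0.0014] [ 0.5837 -0.0779  0.0823]
[... 276 characters left out ...]
.7, 224.6] 4274 [ 0.4683 -0.1753  0.0585] [ 0.4082 -0.3108 -0.002 ] [ 0.6432 -0.0263  0.1247]
scene wheel_top 0.97 [247.2, 202.4] 1034 [ 0.4677 -0.1676  0.0897] [ 0.4331 -0.1728  0.0003] [ 0.6461 -0.0635  0.1247]
scene quill_knob 0.64 [302.3, 229.2] 223 [ 0.4763 -0.2996  0.0791] [ 0.4667 -0.3108  0.0627] [ 0.4908 -0.2643  0.0898]
scene lever_ball 0.45 [273.9, 221.2] 109 [ 0.4422 -0.2522  0.101 ] [ 0.4082 -0.2676  0.088 ] [ 0.4693 -0.2394  0.1147]
scene carving_wax_mid 0.69 [325.8, 238.9] 468 [ 0.5473 -0.3124  0.0236] [ 0.5214 -0.3374 -0.0002] [ 0.6014 -0.2828  0.0284]
scene folding_loupe_mid 0.64 [276.1, 280.5] 197 [ 0.3893 -0.293   0.0104] [ 0.3771 -0.3032 -0.0028] [ 0.419  -0.2798  0.0133]
```

```bash
python3 - <<'E'
import cv2,numpy as np
a=cv2.imread("pics/top0.png")[140:280,180:350]; b=cv2.imread("pics/scene0.png")[150:300,180:350]
a=cv2.resize(a,(400,330),interpolation=2); b=cv2.resize(b,(400,353),interpolation=2)
c=np.zeros((353,800,3),np.uint8); c[:330,:400]=a; c[:,400:]=b; cv2.imwrite("pics/c0.png",c)
E
python3 - <<'E'
from h import *
np.set_printoptions(precision=4,suppress=True)
# stand orientation: wheel top points, knob, tailstock top
for cam in ["top","scene"]:
    d=np.load(cam+".npy"); P=cloud(cam,d,d>0)
    P=P[(abs(P[:,0]-.48)<.08)&(P[:,1]<-.03)&(P[:,1]>-.36)]
    W=P[(P[:,2]>.105)&(abs(P[:,1]+.16)<.03)]
    print(cam,"wheel",len(W),W.mean(0),W.min(0),W.max(0), "fit x~y slope",)
    m=W[:,:2]-W[:,:2].mean(0); print(np.degrees(np.arctan2(*np.linalg.svd(m)[2][0][::-1])))
    for lo,hi,n in [(-.36,-.27,"knob"),(-.27,-.22,"tail"),(-.15,-.1,"head"),(-.1,-.05,"pulley")]:
        Q=P[(P[:,1]>lo)&(P[:,1]<hi)&(P[:,2]>.06)&(P[:,0]>.43)]
        print(n,len(Q),Q.mean(0) if len(Q) else "",Q.min(0),Q.max(0))
E
```

```text
top wheel 325 [ 0.4855 -0.1597  0.1192] [ 0.4468 -0.1696  0.1052] [ 0.5265 -0.1498  0.1288] fit x~y slope
179.08204669287372
knob 148 [ 0.4845 -0.2935  0.0839] [ 0.4725 -0.3099  0.0766] [ 0.4977 -0.2716  0.092 ]
tail 436 [ 0.4806 -0.2447  0.0917] [ 0.4313 -0.2696  0.0623] [ 0.5083 -0.22    0.1098]
head 316 [ 0.4885 -0.1253  0.0883] [ 0.4395 -0.15    0.0606] [ 0.559  -0.1002  0.1113]
pulley 154 [ 0.5043 -0.0853  0.0956] [ 0.4712 -0.0999  0.0633] [ 0.5592 -0.05    0.1621]
scene wheel 306 [ 0.475  -0.1629  0.1153] [ 0.4449 -0.1702  0.1051] [ 0.5209 -0.1493  0.1247] fit x~y slope
173.70098119321443
knob 211 [ 0.4767 -0.2969  0.0785] [ 0.4667 -0.3108  0.0627] [ 0.4918 -0.2702  0.0898]
tail 502 [ 0.4723 -0.2507  0.084 ] [ 0.4305 -0.2696  0.0603] [ 0.5067 -0.2237  0.1039]
head 196 [ 0.4816 -0.1158  0.0828] [ 0.4353 -0.1498  0.0615] [ 0.5598 -0.1     0.1156]
pulley 204 [ 0.4996 -0.0836  0.0927] [ 0.4666 -0.1     0.06  ] [ 0.5575 -0.0504  0.1595]
```

View pics/c0.png

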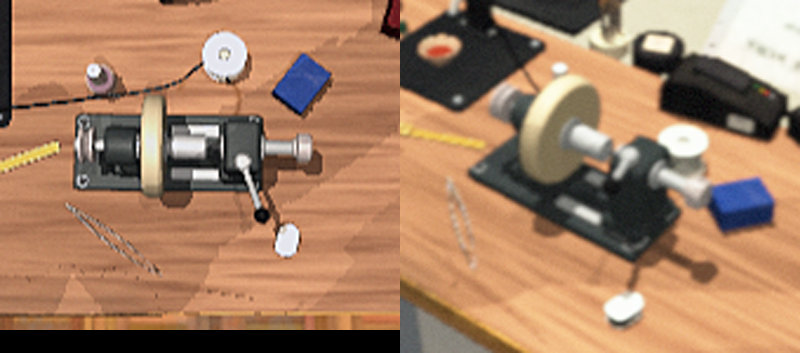

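The stand is almost square to the world: the wheel is near (153,145) in the left crop, the knob near (303,148), and the lever ball near (262,214). The loupe lies just past the ball at (287,240). Next I'll compute the ball position and check for tall obstacles.

```bash
python3 - <<'E'
from h import *
np.set_printoptions(precision=4,suppress=True)
d=np.load("top.npy"); print(d[228:234,288:295])
c=imaging.get_calibration("top"); R=cv2.Rodrigues(np.array(c["rvec"],float))[0]; C=-R.T@np.array(c["tvec"],float).ravel()
q=w("top",(291.3,230.8),1.0)-C; print("ball", C+q*(.110-C[2])/q[2])
for cam in ["top","scene"]:
    d=np.load(cam+".npy"); P=cloud(cam,d,d>0); T=P[(P[:,2]>.13)&(P[:,0]<.75)&(P[:,0]>.2)&(P[:,1]<.15)&(P[:,1]>-.75)]
    k,n=np.unique(np.round(T[:,:2]/.05).astype(int),axis=0,return_counts=True)
    print(cam,[(list(a*.05),b,round(T[(np.round(T[:,:2]/.05)==a).all(1),2].max(),2)) for a,b in zip(k,n) if b>3])
E
python3 -m handwheel '[[0.4,3,6,0,0],[0.4,6,12,0,-6],[0.4,9,18,0,-12],[0.4,12,24,0,-18],[0.4,15,30,0,-24],[0.4,18,36,0,-25],[0.4,20,41,0,-25],[0.4,21.3,45.7,0,-25]]' 10
```

```text
[[0.9254 0.8126 0.8111 0.8122 0.8131 0.8106 0.9208]
 [0.8136 0.8107 0.8077 0.8103 0.8084 0.8098 0.8145]
 [0.8131 0.81   0.8093 0.8083 0.8079 0.8112 0.814 ]
 [0.813  0.8089 0.8095 0.8071 0.8077 0.8056 0.8119]
 [0.8167 0.81   0.8092 0.8089 0.8073 0.8091 0.8171]
 [0.9201 0.8133 0.8106 0.8121 0.808  0.8132 0.9177]]
ball [ 0.4187 -0.2612  0.11  ]
top [([np.float64(0.2), np.float64(0.0)], np.int64(236), np.float64(0.44)), ([np.float64(0.2), np.float64(0.05)], np.int64(17), np.float64(0.33)), ([np.float64(0.25), np.float64(-0.05)], np.int64(129), np.float64(0.55)), ([np.float64(0.25), np.float64(0.0)], np.int64(196), np.float64(0.51)), ([np.float64(0.30000000000000004), np.float64(-0.30000000000000004)], np.int64(1413), np.float64(0.72)), ([np.float64(0.35000000000000003), np.float64(-0.4)], np.int64(4), np.float64(0.67)), ([np.float64(0.35000000000000003), np.float64(-0.35000000000000003)], np.int64(6811), np.float64(0.72)), ([np.float64(0.35000000000000003), np.float64(-0.30000000000000004)], np.int64(3076), np.float64(0.72)), ([np.float64(0.4), np.float64(-0.45)], np.int64(6), np.float64
[... 3892 characters left out ...]
, np.float64(0.3)), ([np.float64(0.55), np.float64(0.0)], np.int64(367), np.float64(0.32)), ([np.float64(0.55), np.float64(0.05)], np.int64(245), np.float64(0.37)), ([np.float64(0.55), np.float64(0.1)], np.int64(60), np.float64(0.36)), ([np.float64(0.6000000000000001), np.float64(0.1)], np.int64(321), np.float64(0.36)), ([np.float64(0.65), np.float64(0.1)], np.int64(251), np.float64(0.35)), ([np.float64(0.7000000000000001), np.float64(0.1)], np.int64(215), np.float64(0.36)), ([np.float64(0.75), np.float64(0.1)], np.int64(96), np.float64(0.36))]
time_s: 1.9
tcp_pos: [0.4855, -0.1629, 0.2269]
eef_rot: [-180.0, 0.1, 178.9]
contact_force: [1.2, 0.2, -0.2]
gripper_width: 0.0524
gripper_force: 0.0
```

```bash
python3 - <<'E'
from h import *
np.set_printoptions(precision=3,suppress=True)
for cam in ["top","scene"]:
    d=np.load(cam+".npy"); P=cloud(cam,d,d>0); T=P[(P[:,0]<.65)&(P[:,0]>.38)&(P[:,1]<.06)&(P[:,1]>-.15)]
    for z in np.arange(.13,.40,.03):
        Q=T[(T[:,2]>z)&(T[:,2]<=z+.03)]
        if len(Q): print(cam,round(z,2),len(Q),Q.min(0),Q.max(0))
s=get_state(); print(s["tcp_pos"],s["eef_rot"],s["joints"],s["contact_force"])
im,d=imaging.capture("wrist"); cv2.imwrite("pics/w1.png",im[...,::-1])
c=imaging.get_calibration("wrist"); H=np.array(c["hand_eye"]); print(H)
from scipy.spatial.transform import Rotation as Ro
Rw=Ro.from_euler("xyz",s["eef_rot"],degrees=True).as_matrix()
def cl(m):
    v,u=np.nonzero(m&(d>0)); D=d[v,u]; p=np.c_[(u-c["cx"])/c["fx"]*D,(v-c["cy"])/c["fy"]*D,D]
    return (p@H[:3,:3].T+H[:3,3])@Rw.T+s["tcp_pos"]
for q in ["wheel_top","quill_knob","lever_ball"]:
    for x in finder.cut_out("wrist",q)[:1]:
        P=cl(x["region"]); print(q,x["p"],x["pixel"],len(P),np.median(P,0),P.min(0),P.max(0))
P=cl(d>0); W=P[(P[:,2]>.112)&(P[:,2]<.135)&(abs(P[:,1]+.16)<.03)]; print("wheel",len(W),W.min(0),W.max(0),W.mean(0))
E
```

```text
top 0.13 16 [ 0.513 -0.063  0.13 ] [ 0.52  -0.05   0.159]
top 0.16 28 [ 0.504 -0.052  0.16 ] [ 0.515 -0.03   0.19 ]
top 0.19 308 [ 0.471 -0.029  0.191] [0.547 0.06  0.22 ]
top 0.22 58 [0.481 0.048 0.22 ] [0.541 0.06  0.25 ]
top 0.25 3 [0.476 0.058 0.253] [0.491 0.06  0.279]
top 0.28 651 [0.475 0.003 0.281] [0.577 0.059 0.31 ]
top 0.31 851 [0.479 0.004 0.31 ] [0.574 0.059 0.34 ]
top 0.34 404 [0.45  0.027 0.34 ] [0.546 0.06  0.37 ]
top 0.37 916 [0.448 0.027 0.37 ] [0.534 0.06  0.4  ]
top 0.4 847 [0.407 0.035 0.4  ] [0.499 0.06  0.43 ]
scene 0.13 28 [ 0.507 -0.061  0.131] [ 0.517 -0.046  0.159]
scene 0.16 48 [ 0.471 -0.048  0.161] [0.542 0.059 0.19 ]
scene 0.19 460 [ 0.466 -0.029  0.19 ] [0.542 0.06  0.22 ]
scene 0.22 137 [0.484 0.051 0.22 ] [0.53 0.06 0.25]
scene 0.25 192 [0.474 0.006 0.25 ] [0.563 0.06  0.28 ]
scene 0.28 825 [0.469 0.002 0.28 ] [0.57 0.06 0.31]
scene 0.31 550 [0.458 0.005 0.31 ] [0.565 0.06  0.34 ]
scene 0.34 558 [0.447 0.026 0.34 ] [0.528 0.06  0.37 ]
scene 0.37 554 [0.422 0.026 0.37 ] [0.518 0.06  0.4  ]
scene 0.4 415 [0.401 0.034 0.4  ] [0.485 0.06  0.43 ]
[ 0.486 -0.163  0.227] [-179.994    0.05   178.887] [  3.453   5.061 -19.563   0.011 -65.327 -94.57 ] [ 1.233  0.155 -0.211]
[[ 0.001 -0.965 -0.262  0.071]
 [ 1.     0.001  0.    -0.   ]
 [ 0.    -0.262  0.965 -0.158]
 [ 0.     0.     0.     1.   ]]
wheel_top 0.83 [265.8, 179.9] 2072 [ 0.475 -0.159  0.118] [ 0.436 -0.173  0.001] [ 0.531 -0.142  0.127]
quill_knob 0.68 [141.0, 180.8] 830 [ 0.482 -0.293  0.082] [ 0.47  -0.325 -0.   ] [ 0.512 -0.213  0.09 ]
lever_ball 0.83 [173.1, 146.5] 741 [ 0.443 -0.251  0.102] [ 0.409 -0.305 -0.   ] [ 0.476 -0.234  0.117]
wheel 1407 [ 0.452 -0.169  0.112] [ 0.52  -0.148  0.127] [ 0.482 -0.158  0.121]
```

View pics/w1.png

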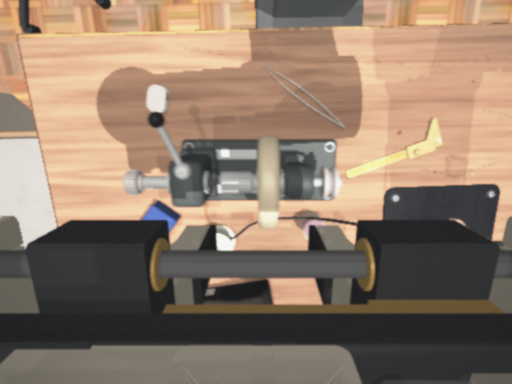

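View pics/scene0.png

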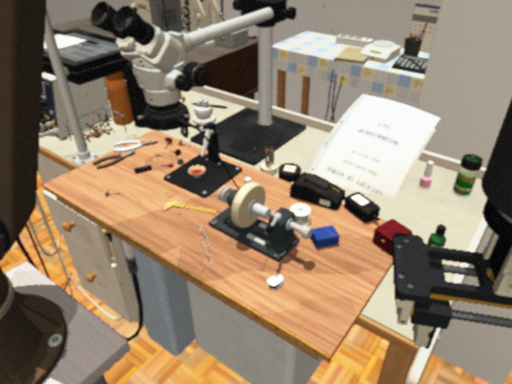

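The pictures show two things:
- **Wrist:** wheel near (267,180), ball near (157,120), knob near (135,182).
- **Scene:** a microscope and a small lens stand left of and behind the pulley, so the wide gripper body must stay clear of y > -0.06.

I'll turn the tool so its narrow side lies along y and push with the closed fingers.

```bash
python3 -m handwheel '[[1,0,-1,0,10.5],[1,0,-2,0,21],[1,0,-3.7,0,31.5],[1,0,-3.7,0,42],[1,0,-3.7,0,52.5],[1,0,-3.7,0,63],[1,0,-3.7,0,73.5],[1,0,-3.7,0,84]]' 10
python3 -m handwheel '[[1,0,0,0,6.5],[1,0,0,-2.5,6.5],[1,0,0,-5,6.5],[1,0,0,-7.5,6.5],[1,0,0,-10,6.5],[1,0,0,-11.5,6.5],[1,0,0,-11.5,6.5]]'
```

```text
time_s: 3.1
tcp_pos: [0.4841, -0.2035, 0.2266]
eef_rot: [180.0, -0.0, -96.9]
contact_force: [-0.1, -0.6, -0.2]
gripper_width: 0.0003
gripper_force: 0.0
time_s: 3.98
tcp_pos: [0.4838, -0.2027, 0.1108]
eef_rot: [179.9, -0.0, -90.7]
contact_force: [-0.9, 0.5, 0.7]
gripper_width: 0.0006
gripper_force: 0.0
```

```bash
python3 -m handwheel '[[1,0,0.7,0,0],[1,0,1.4,0,0],[1,0,1.9,0,0],[1,0,2.2,0,0],[1,0,2.2,0,0]]'
python3 -m handwheel '[[1,0,0.1,0,0],[1,0,0.2,0,0],[1,0,0.2,0,0]]'
python3 -m handwheel '[[1,0,0.1,0,0],[1,0,0.2,0,0],[1,0,0.2,0,0]]'
```

```text
time_s: 4.6
tcp_pos: [0.4849, -0.1795, 0.1118]
eef_rot: [-180.0, 0.0, -90.6]
contact_force: [-0.1, -0.7, 0.9]
gripper_width: 0.0001
gripper_force: 0.0
time_s: 4.97
tcp_pos: [0.4848, -0.1779, 0.1115]
eef_rot: [-180.0, -0.0, -90.6]
contact_force: [0.1, -0.4, 0.2]
gripper_width: 0.0007
gripper_force: 0.2
time_s: 5.35
tcp_pos: [0.4848, -0.1759, 0.1116]
eef_rot: [-180.0, -0.0, -90.6]
contact_force: [0.1, -1.5, 0.8]
gripper_width: 0.0007
gripper_force: 0.8
```

```bash
python3 -m handwheel '[[1,0,0.1,0,0],[1,0,0.1,0,0]]'
python3 -m handwheel '[[1,0,0.1,0,0],[1,0,0.1,0,0]]'
```

```text
time_s: 5.6
tcp_pos: [0.4848, -0.1751, 0.1117]
eef_rot: [-180.0, -0.0, -90.6]
contact_force: [-0.3, -3.3, 0.9]
gripper_width: 0.0006
gripper_force: 1.8
time_s: 5.85
tcp_pos: [0.4849, -0.1743, 0.1118]
eef_rot: [-180.0, -0.0, -90.6]
contact_force: [0.6, -6.3, 2.6]
gripper_width: 0.0006
gripper_force: 2.9
```

```bash
python3 -m handwheel '[[1,0,-1.2,0,0],[1,0,-1.2,2,0],[1,0,-1.2,4,0],[1,0,1.5,4,0],[1,0,4,4,0],[1,0,4.9,4,0],[1,0,4.9,2,0],[1,0,4.9,0,0]]'
python3 -m handwheel '[[1,0,0,0,0],[1,0,-0.3,0,0],[1,0,-0.3,0,0]]'
```

```text
time_s: 6.85
tcp_pos: [0.4849, -0.1249, 0.1111]
eef_rot: [-180.0, 0.0, -90.6]
contact_force: [-0.2, 0.3, -0.6]
gripper_width: 0.0
gripper_force: 0.0
time_s: 7.22
tcp_pos: [0.4853, -0.1282, 0.1123]
eef_rot: [-179.9, 0.0, -90.6]
contact_force: [-0.5, 0.1, -1.0]
gripper_width: 0.0002
gripper_force: 0.0
```

```bash
python3 -m handwheel '[[1,0,-0.4,0,0],[1,0,-0.8,0,0],[1,0,-1.2,0,0],[1,0,-1.5,0,0],[1,0,-1.5,0,0]]'
python3 -m handwheel '[[1,0,-0.1,0,0],[1,0,-0.2,0,0],[1,0,-0.2,0,0]]'
```

```text
time_s: 7.85
tcp_pos: [0.485, -0.1426, 0.1118]
eef_rot: [-180.0, 0.0, -90.6]
contact_force: [-0.1, 5.2, 4.3]
gripper_width: 0.0006
gripper_force: 3.0
time_s: 8.22
tcp_pos: [0.4851, -0.144, 0.1119]
eef_rot: [-180.0, 0.1, -90.6]
contact_force: [-0.8, 8.1, 6.1]
gripper_width: 0.0007
gripper_force: 4.8
```

```bash
python3 -m handwheel '[[1,0,1,0,0],[1,0,1,2,0],[1,0,1,4,0],[1,0,-4,4,0],[1,0,-9,4,0],[1,0,-14,4,0],[1,0,-18,4,0],[1,0,-19.2,4,0]]'
python3 -m handwheel '[[1,0,0,0,0],[1,0,0,-3,0],[1,0,0,-6,0],[1,0,0,-8.6,0],[1,0,0,-8.6,0]]'
python3 - <<'E'
from h import *
np.set_printoptions(precision=4,suppress=True)
d0=np.load("scene.npy")
for cam in ["scene"]:
    im,d=imaging.capture(cam); cv2.imwrite("pics/s2.png",cv2.resize(im[150:300,180:380,::-1],(800,600)))
print(get_state()["contact_force"],get_state()["tcp_pos"])
E
```

```text
time_s: 9.22
tcp_pos: [0.4842, -0.3388, 0.1509]
eef_rot: [179.9, -0.0, -90.7]
contact_force: [0.1, 1.2, 0.0]
gripper_width: 0.0003
gripper_force: 0.0
time_s: 9.85
tcp_pos: [0.4835, -0.3351, 0.064]
eef_rot: [179.8, 0.1, -90.5]
contact_force: [-0.9, 0.1, 1.5]
gripper_width: 0.0001
gripper_force: 0.0
[-0.6583 -0.5803  0.6547] [ 0.4846 -0.3357  0.0655]
```

View pics/s2.png

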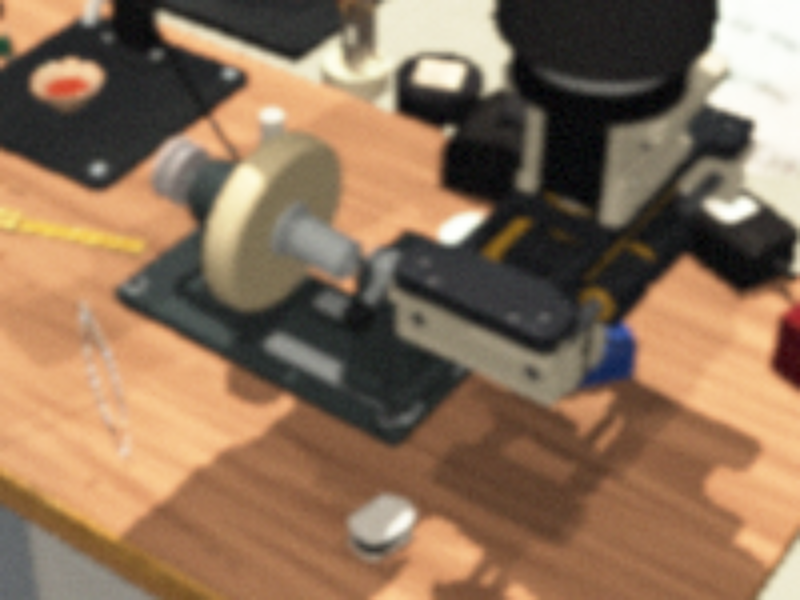

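The wheel, near (270,230), now leans to the tailstock side. The gripper stands behind the knob, the tweezers and loupe lie untouched, so I push the quill in steps.

```bash
python3 -m handwheel '[[1,0,0.4,0,0],[1,0,0.8,0,0],[1,0,1.2,0,0],[1,0,1.4,0,0],[1,0,1.6,0,0],[1,0,1.8,0,0],[1,0,1.8,0,0]]'
python3 -m handwheel '[[1,0,0.15,0,0],[1,0,0.3,0,0],[1,0,0.4,0,0],[1,0,0.4,0,0]]'
python3 -m handwheel '[[1,0,0.15,0,0],[1,0,0.3,0,0],[1,0,0.3,0,0]]'
```

```text
time_s: 10.78
tcp_pos: [0.4848, -0.3192, 0.0657]
eef_rot: [-180.0, -0.0, -90.6]
contact_force: [-0.5, -4.4, 0.5]
gripper_width: 0.0004
gripper_force: 2.0
time_s: 11.28
tcp_pos: [0.4849, -0.3152, 0.0657]
eef_rot: [-180.0, -0.0, -90.6]
contact_force: [0.5, -5.6, -0.4]
gripper_width: 0.0005
gripper_force: 2.5
time_s: 11.65
tcp_pos: [0.4849, -0.312, 0.0657]
eef_rot: [-180.0, -0.0, -90.6]
contact_force: [-0.6, -4.2, 0.2]
gripper_width: 0.0004
gripper_force: 2.2
```

```bash
python3 -m handwheel '[[1,0,0.1,0,0],[1,0,0.2,0,0]]'
python3 -m handwheel '[[1,0,0.1,0,0],[1,0,0.2,0,0]]'
```

```text
time_s: 11.9
tcp_pos: [0.485, -0.3101, 0.0657]
eef_rot: [-180.0, -0.0, -90.6]
contact_force: [0.7, -5.0, 0.6]
gripper_width: 0.0006
gripper_force: 2.5
time_s: 12.15
tcp_pos: [0.485, -0.3081, 0.0657]
eef_rot: [-180.0, -0.0, -90.6]
contact_force: [1.3, -4.3, 0.9]
gripper_width: 0.0006
gripper_force: 2.5
```

```bash
python3 -m handwheel '[[1,0,0.1,0,0],[1,0,0.2,0,0]]'
```

```text
time_s: 12.4
tcp_pos: [0.4851, -0.3062, 0.0657]
eef_rot: [-180.0, -0.0, -90.6]
contact_force: [0.9, -4.9, -0.3]
gripper_width: 0.0007
gripper_force: 2.8
```

```bash
python3 -m handwheel '[[1,0,0.1,0,0],[1,0,0.2,0,0]]'
```

```text
time_s: 12.65
tcp_pos: [0.4851, -0.3042, 0.0657]
eef_rot: [-180.0, -0.0, -90.6]
contact_force: [0.6, -5.7, 0.2]
gripper_width: 0.0003
gripper_force: 2.8
```

```bash
python3 -m handwheel '[[1,0,0.1,0,0],[1,0,0.2,0,0]]'
```

```text
time_s: 12.9
tcp_pos: [0.4851, -0.3022, 0.0657]
eef_rot: [-180.0, -0.0, -90.6]
contact_force: [1.2, -5.7, -0.2]
gripper_width: 0.0006
gripper_force: 2.9
```

```bash
python3 -m handwheel '[[1,0,0.1,0,0],[1,0,0.1,0,0]]'
```

```text
time_s: 13.15
tcp_pos: [0.4851, -0.3012, 0.0657]
eef_rot: [-180.0, -0.0, -90.6]
contact_force: [1.6, -5.6, -0.5]
gripper_width: 0.0008
gripper_force: 2.8
```

```bash
python3 -m handwheel '[[1,0,0.1,0,0],[1,0,0.2,0,0]]'
```

```text
time_s: 13.4
tcp_pos: [0.4852, -0.2997, 0.0657]
eef_rot: [-180.0, -0.1, -90.6]
contact_force: [0.7, -10.7, -2.9]
gripper_width: 0.0002
gripper_force: 5.4
```

```bash
python3 -m handwheel '[[1,0,0.1,0,0],[1,0,0.2,0,0]]'
```

```text
time_s: 13.65
tcp_pos: [0.4852, -0.2984, 0.0658]
eef_rot: [-179.9, -0.1, -90.6]
contact_force: [1.6, -14.6, -4.7]
gripper_width: 0.0005
gripper_force: 7.4
```

```bash
python3 -m handwheel '[[1,0,0.1,0,0],[1,0,0.1,0,0]]'
```

```text
time_s: 13.9
tcp_pos: [0.4852, -0.2977, 0.0658]
eef_rot: [-180.0, -0.1, -90.6]
contact_force: [1.3, -15.9, -4.1]
gripper_width: 0.0006
gripper_force: 7.6
```

The seat was felt at TCP y ≈ -0.3005. The push is now about 16 N, roughly 11 N of it on the seat. I'll hold briefly, let go, and go to the lever.

```bash
python3 -m handwheel '[[1,0,0,0,0],[1,0,0,0,0],[1,0,-0.3,0,0],[1,0,-1,0,0],[1,0,-2,0,0],[1,0,-2,3,0],[1,0,-2,6,0],[1,0,-2,8.4,0]]'
python3 -m handwheel '[[0.66,-1,1,0,-10.2],[0.66,-2,2,0,-20.4],[0.66,-3,3,0,-30.6],[0.66,-4.5,4,0,-40.8],[0.66,-5.5,5,0,-51],[0.66,-6.6,5.7,0,-61.2],[0.66,-6.6,5.7,0,-71],[0.66,-6.6,5.7,0,-71]]'
python3 - <<'E'
from h import *
from scipy.spatial.transform import Rotation as Ro
np.set_printoptions(precision=4,suppress=True)
s=get_state(); print(s["tcp_pos"],s["eef_rot"],s["joints"])
im,d=imaging.capture("wrist"); cv2.imwrite("pics/w3.png",im[...,::-1])
c=imaging.get_calibration("wrist"); H=np.array(c["hand_eye"])
Rw=Ro.from_euler("xyz",s["eef_rot"],degrees=True).as_matrix()
v,u=np.nonzero(d>0); D=d[v,u]; p=np.c_[(u-c["cx"])/c["fx"]*D,(v-c["cy"])/c["fy"]*D,D]
P=(p@H[:3,:3].T+H[:3,3])@Rw.T+s["tcp_pos"]
B=P[(abs(P[:,0]-.419)<.02)&(abs(P[:,1]+.261)<.02)&(P[:,2]>.09)&(P[:,2]<.125)]; print("ball",len(B),B.mean(0) if len(B) else 0,B.min(0),B.max(0))
E
```

```text
time_s: 14.9
tcp_pos: [0.4847, -0.3161, 0.1506]
eef_rot: [-180.0, 0.0, -90.6]
contact_force: [0.2, 0.2, -0.7]
gripper_width: 0.0006
gripper_force: 0.0
time_s: 15.9
tcp_pos: [0.4186, -0.2589, 0.1496]
eef_rot: [180.0, 0.0, -161.6]
contact_force: [0.5, 0.0, 0.3]
gripper_width: 0.0297
gripper_force: 0.0
[ 0.4186 -0.2589  0.1496] [ 179.9835    0.005  -161.5532] [ -8.8172   7.1729 -28.141   -0.0208 -54.6891 -62.724 ]
ball 488 [ 0.4208 -0.2587  0.1101] [ 0.4099 -0.2673  0.1011] [ 0.4389 -0.2493  0.1157]
```

View pics/w3.png

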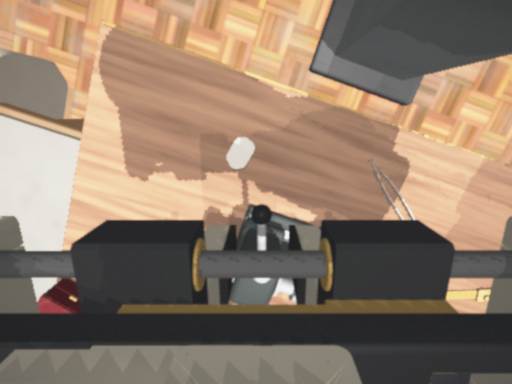

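The ball, near (262,214), sits centred between the two fingers. I lower over it and sweep along the arc.

```bash
python3 -m handwheel '[[0.66,0,0,-2,0],[0.66,0,0,-4,0],[0.66,0,0,-5.1,0],[0.66,0,0,-5.1,0]]'
python3 -m handwheel '[[0.66,0.27,-0.92,0,10.5],[0.66,0.78,-1.75,0,21],[0.66,1.43,-2.47,0,31.5],[0.66,2.2,-3.05,0,42],[0.66,3.07,-3.49,0,52.5],[0.66,4,-3.76,0,63],[0.66,4,-3.76,0,63]]'
```

```text
time_s: 16.45
tcp_pos: [0.4183, -0.2589, 0.0979]
eef_rot: [180.0, -0.1, -161.5]
contact_force: [0.9, 0.3, -0.5]
gripper_width: 0.0296
gripper_force: 0.0
time_s: 17.32
tcp_pos: [0.4593, -0.2967, 0.099]
eef_rot: [-180.0, -0.0, -98.6]
contact_force: [-0.1, -1.0, 0.0]
gripper_width: 0.0299
gripper_force: 0.0
```

```bash
python3 -m handwheel '[[0.66,0.25,-0.04,0,3],[0.66,0.46,-0.07,0,5],[0.66,0.46,-0.07,0,5]]'
```

```text
time_s: 17.7
tcp_pos: [0.4632, -0.2971, 0.0988]
eef_rot: [180.0, -0.0, -93.7]
contact_force: [-2.0, 1.8, 0.3]
gripper_width: 0.0301
gripper_force: 1.2
```

```bash
python3 -m handwheel '[[0.66,0.2,-0.01,0,2],[0.66,0.4,-0.03,0,4],[0.66,0.4,-0.03,0,4]]'
```

```text
time_s: 18.08
tcp_pos: [0.4654, -0.2971, 0.0982]
eef_rot: [179.8, 0.1, -89.6]
contact_force: [-7.1, 2.5, 4.3]
gripper_width: 0.0297
gripper_force: 3.7
```

```bash
python3 -m handwheel '[[0.66,0.2,0,0,0],[0.66,0.3,0,0,0],[0.66,0.3,0,0,0]]'
```

```text
time_s: 18.45
tcp_pos: [0.4657, -0.297, 0.0979]
eef_rot: [179.5, 0.1, -89.6]
contact_force: [-14.0, 2.9, 8.7]
gripper_width: 0.0294
gripper_force: 7.2
```

The force rises sharply where the stop must be: the ball is at x ≈ 0.458, and 0.458 was predicted. I back off, lift, and look.

```bash
python3 -m handwheel '[[0.66,-0.6,0,0,0],[0.66,-1.0,0,0,0],[0.66,-1.0,0,0,0],[0.66,-1.0,0,2.5,0],[0.66,-1.0,0,5,0],[0.66,-1.0,0,6,0]]'
python3 -m handwheel '[[1,0,3,1,0],[1,1,6,1,0],[1,2.5,9,1,0],[1,2.5,9,1,0],[1,2.5,9,1,0]]'
python3 - <<'E'
from h import *
s=get_state(); print(s["tcp_pos"],s["eef_rot"],s["contact_force"])
im,d=imaging.capture("wrist"); im2,d2=imaging.capture("scene")
o=np.zeros((300,800,3),np.uint8); o[:,:400]=cv2.resize(im,(400,300)); o[:,400:]=cv2.resize(im2[150:300,180:380],(400,300)); cv2.imwrite("pics/c4.png",o[...,::-1])
E
```

```text
time_s: 19.2
tcp_pos: [0.4616, -0.2978, 0.1601]
eef_rot: [-179.8, -0.1, -89.6]
contact_force: [-0.8, -0.8, -0.8]
gripper_width: 0.0298
gripper_force: 0.0
time_s: 19.82
tcp_pos: [0.4852, -0.2074, 0.1681]
eef_rot: [180.0, 0.0, -89.6]
contact_force: [0.5, 0.4, 0.0]
gripper_width: 0.0002
gripper_force: 0.0
[ 0.48522523 -0.20738537  0.16811896] [ 1.79964395e+02  5.94128753e-03 -8.95839064e+01] [0.48721978 0.38198936 0.03890475]
```

View pics/c4.png

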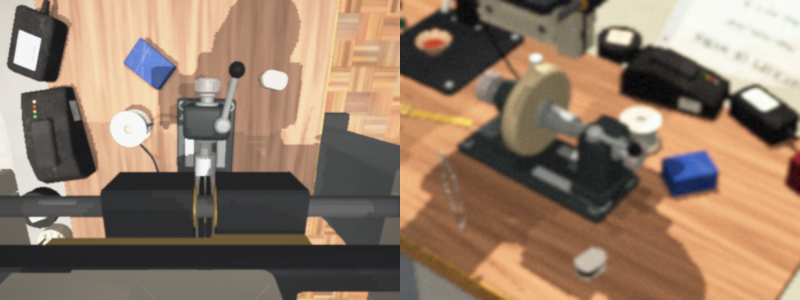

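The lever now lies along -y (ball near (236,70) left), so it is clamped. The wheel looks square and the bystanders are in place. Next I press the rim to the headstock side.

```bash
python3 -m handwheel '[[1,0,0.5,-2,0],[1,0,0.7,-4,0],[1,0,0.7,-5.6,0],[1,0,1.4,-5.6,0],[1,0,2,-5.6,0],[1,0,2.6,-5.6,0],[1,0,2.6,-5.6,0]]'
python3 -m handwheel '[[1,0,0.15,0,0],[1,0,0.3,0,0],[1,0,0.3,0,0]]'
```

```text
time_s: 20.8
tcp_pos: [0.4857, -0.181, 0.1132]
eef_rot: [-179.9, 0.0, -89.6]
contact_force: [1.2, 0.9, -0.5]
gripper_width: 0.0004
gripper_force: 0.0
time_s: 21.18
tcp_pos: [0.4857, -0.1787, 0.1129]
eef_rot: [-180.0, -0.0, -89.6]
contact_force: [0.3, -2.2, 2.1]
gripper_width: 0.0011
gripper_force: 1.1
```

```bash
python3 -m handwheel '[[1,0,0.1,0,0],[1,0,0.1,0,0]]'
```

```text
time_s: 21.42
tcp_pos: [0.4857, -0.1778, 0.1129]
eef_rot: [-180.0, -0.0, -89.6]
contact_force: [1.7, -3.3, 3.3]
gripper_width: 0.0004
gripper_force: 2.2
```

```bash
python3 -m handwheel '[[1,0,0.08,0,0],[1,0,0.08,0,0],[1,0,0.08,0,0]]'
python3 -m handwheel '[[1,0,-1.2,0,0],[1,0,-1.2,2,0],[1,0,-1.2,4,0],[1,0,1.5,4,0],[1,0,4,4,0],[1,0,5.3,4,0],[1,0,5.3,2,0],[1,0,5.3,0,0]]'
python3 -m handwheel '[[1,0,0,0,0],[1,0,-0.4,0,0],[1,0,-0.8,0,0],[1,0,-0.9,0,0],[1,0,-0.9,0,0]]'
```

```text
time_s: 21.8
tcp_pos: [0.4858, -0.1771, 0.113]
eef_rot: [-179.9, -0.0, -89.6]
contact_force: [1.3, -5.4, 3.6]
gripper_width: 0.0003
gripper_force: 3.0
time_s: 22.8
tcp_pos: [0.4852, -0.1235, 0.1119]
eef_rot: [180.0, 0.0, -89.6]
contact_force: [0.4, 0.5, 0.1]
gripper_width: 0.0007
gripper_force: 0.0
time_s: 23.42
tcp_pos: [0.4854, -0.1329, 0.1129]
eef_rot: [-180.0, 0.0, -89.6]
contact_force: [0.9, 0.1, 0.4]
gripper_width: 0.0007
gripper_force: 0.0
```

```bash
python3 -m handwheel '[[1,0,-0.3,0,0],[1,0,-0.6,0,0],[1,0,-0.7,0,0],[1,0,-0.7,0,0]]'
```

```text
time_s: 23.92
tcp_pos: [0.4856, -0.1394, 0.1128]
eef_rot: [-180.0, 0.0, -89.6]
contact_force: [-1.6, 5.1, 3.7]
gripper_width: 0.0003
gripper_force: 2.7
```

```bash
python3 -m handwheel '[[1,0,-0.1,0,0],[1,0,-0.1,0,0],[1,0,-0.1,0,0]]'
```

```text
time_s: 24.3
tcp_pos: [0.4857, -0.1402, 0.1129]
eef_rot: [-180.0, 0.0, -89.6]
contact_force: [-1.6, 5.8, 5.2]
gripper_width: 0.0004
gripper_force: 3.5
```

```bash
python3 -m handwheel '[[1,0,0.5,0,0],[1,0,1.0,0,0],[1,0,1.0,2,0],[1,0,1.0,5,0],[1,0,1,8,0],[1,-1,-2,9,0],[1,-1,-6,9,0],[1,-1,-6,9,0]]'
python3 -m handwheel '[[1,0,-6,0,0],[1,0,-12,0,0],[1,0,-18,0,0],[1,0,-18,0,0]]'
python3 - <<'E'
from h import *
for cam in ["scene","top"]:
    im,d=imaging.capture(cam); cv2.imwrite(f"pics/{cam}9.png",im[...,::-1])
a=cv2.imread("pics/scene9.png")[150:300,180:380]; b=cv2.imread("pics/top9.png")[140:290,170:370]
cv2.imwrite("pics/c9.png",np.hstack([cv2.resize(a,(400,300)),cv2.resize(b,(400,300))]))
E
```

```text
time_s: 25.3
tcp_pos: [0.4749, -0.2024, 0.2023]
eef_rot: [180.0, -0.0, -89.8]
contact_force: [-0.8, -0.7, -0.2]
gripper_width: 0.0004
gripper_force: 0.0
time_s: 25.8
tcp_pos: [0.4746, -0.3835, 0.2011]
eef_rot: [179.9, 0.0, -89.9]
contact_force: [-1.2, 0.5, -0.8]
gripper_width: 0.0003
gripper_force: 0.0
```

View pics/c9.png

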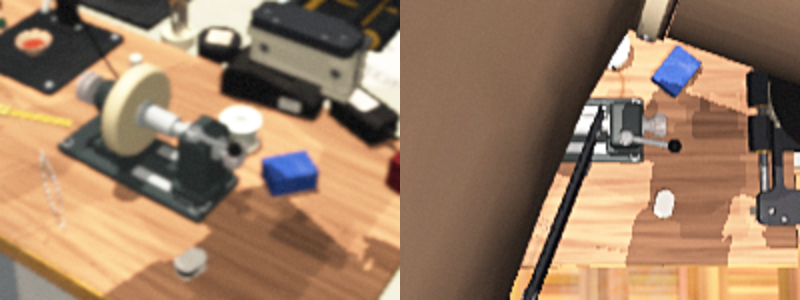

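The picture shows the wheel square, the quill in, the lever over (ball near (675,146)), the bystanders in place and the robot clear. I hand the job in.

```bash
python3 -c "
from plant import r; print(r.close_job())"
```

```text
the job is handed in; nothing more can be done
None
```

The job is handed in, but no verdict came back: I rocked the wheel both ways, seated the centre with about 11 N, swung the clamp lever to its stop, and the rim held square when pressed at 5 to 6 N each way, with the bystanders in view still where they were and the arm clear at 26 s.

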